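Hold the air vice clamped

TASK

Three grey boxes on the workshop bench each carry one push button. Test the blue air vice: push the green button, which clamps the vice, right down and keep it down without a break for at least four seconds, then let go so that the vice opens again. Do not press the yellow or the blue button.

Things in the scene. Their poses are not given: they have to be found in the camera images.
- inch_top (a point): centre of the flat top face of the green push button (round cap, 40 mm across). The cap stands on the middle of a fixed grey box 90 x 90 x 50 mm, on a black collar 56 mm across and 12 mm high; the cap's top is 74 mm above the bench when released, 12 mm above its collar. z points up. The three boxes stand in any order, roughly in a row across the bench, their centres at least 100 mm apart.
- inch (a joint): how far the green button is down, m: 0 released, 0.008 fully down. A momentary spring button: it needs about 4 to 6 N to go fully down and springs back up when let go. The moving jaw of the blue bench vice (140 mm tall, beyond the row of boxes on the robot's right) closes by three times this value and opens again with it; 6 mm or more counts as held down.
- fan (a joint): how far the yellow button is down, m: 0 released, 0.008 fully down. Same shape, size and grey box as the green one; it works the dust fan, not to be pressed.
- lamp (a joint): how far the blue button is down, m: 0 released, 0.008 fully down. Same shape, size and grey box as the green one; it works the lamp, not to be pressed.
Mind the look-alikes: they are no part of the job. Leave any pink or red look-alike of the part that bears inch_top alone.

How it is judged:
By the outcome, as a careful person would: the job done as asked, in the order asked, and still so for the second after the job is handed in, with the robot touching nothing.
It also fails if it takes over 35 s, if anything falls off the work surface, if the arm or the gripper's body presses on something with over 40 N, if the wrist force passes 120 N, or if a joint passes its speed limit or range.

ROBOT

A 6-joint arm with a two-finger parallel gripper is mounted at the origin on the work surface. World frame = base frame: x ahead of the robot, y to its left, z up, the work surface at z = 0. Lengths are in m, angles in rad, forces in N, time in s.
With the tool pointing down it reaches from about 0.3 to 0.825 m from the base axis. Payload 5.4 kg.
Tool frame: the origin (TCP) lies at the very end of the fingers, on their centre line; the grasp point (between the pads) lies 19 mm behind it; y points along the fingers, z is the direction in which the jaws open and shut, and the axes are right-handed (so a half turn about y gives the same grasp; the last joint's range is limited). The gripper opens to 92 mm and grips with 3 to 60 N. Pads are 20 mm wide; open, the fingers measure 128 mm over their backs; the gripper's body (75 mm by 189 mm) begins 69 mm behind the grasp point.
Start: joints at [-1.465, 0.158, 1.597, -0, 1.386, -0.21], TCP at [0.179, -0.547, 0.215] pointing down, gripper open.
Joint ranges: [-2.91, 2.91], [-0.94, 2.29], [0.18, 2.7], [-1.29, 4.43], [0.17, 2.64], [-3, 3]. Speed limits (rad/s): [2.57, 2.57, 3.14, 3.14, 3.14, 3.14].

INTERFACE

Orientations are given as a unit quaternion [w, x, y, z].
In Python, from station import arm, claw, planner, sense, cams, ticket gives the robot as it stands. Calls block until the motion is done:
- arm.movep(position, orientation): joint-space move of the TCP to a pose.
- arm.line_to(position, rot=None, vel=0.15): straight line of the TCP; rot=None keeps the orientation; vel is the mean speed in m/s.
- arm.move_joints(angles): joint-space move.
- claw.command_gripper(opening): finger opening in m; the grip force is fixed at half the most; returns when the fingers have stopped.
- arm.wait(seconds).
- planner.solve_ik(position, orientation): joint angles nearest the present ones, or None.
- sense(): the state.
- cams.grab_frame(name): name is "scene" or "top"; returns a dict with "pixels" (420x560x3 uint8, red, green, blue), "camera_matrix" (3x3 intrinsics, pixels), "T" (4x4, takes a point from camera to world coordinates). Camera axes: x right, y up, looking along -z (the intrinsics and any distortion apply to the point x, -y, -z); pixel columns grow to the right and rows downward; lengths in m; the calibration is good to about 2 mm. A picture is of the moment at which its call begins. There is no depth.
A pose or a line that the arm cannot do raises arm.MotionError and nothing moves.
- ticket.close_job(): hands the job in, once; it reports no verdict.
Trained networks look in the newest picture that a camera, given by its name, has taken for a name from the list of things; names that differ only in an ending like _2 or _b are one class to them, and where a whole thing is asked for, a point or a joint stands for the part that bears it (a point fixed in the world has none). Each returns a list of dicts, best first, with "p" (0 to 1); they miss things now and then, are a little off and sometimes report something else, mostly with a low value. They report only what shows in the picture. A call takes as long as a camera call. They do not tell look-alikes from the thing itself.
- cams.trace(camera, name): "mask" (420x560 bool, what is visible of it) and "extent" ([left, top, right, bottom] in pixels, round what is visible of it).
- cams.tip_of(camera, name): "centre" ([row, column] in pixels: a listed point, or the origin of a listed thing).
The state is a dict: "t": time; "joints": joint angles; "joint_velocities": joint speeds; "tau": joint torques, N m; "tcp_pos": TCP position; "tool_rot": TCP orientation; "force": force on the tool from outside, world axes, zero at the start; "moment": the same for the moment, N m; "finger_gap": finger opening in m.
Only numpy, scipy, OpenCV 4.12 (cv2) and the standard library are available. Lean on these libraries where they do the work, as an engineer would, in place of code of your own. Each camera call takes 0.05 s, during which the arm holds its last target.

## Working session

There is one attempt and no reset: what is moved stays moved. The work goes in short steps, each a Python script; the robot and the scene stay as the last script left them, time stands still between calls to the robot, and variables do not carry over. Pictures are saved under pics/ and viewed, and the job is handed in when it is done.

```bash
mkdir -p pics; ls
cat > h.py <<'E'
import numpy as np, cv2
from station import arm, claw, planner, sense, cams, ticket
def save(f,n): cv2.imwrite('pics/'+n+'.png', f["pixels"][:,:,::-1])
def ray(f,rc):
    K=f["camera_matrix"];T=f["T"]
    d=np.linalg.inv(K)@np.array([rc[1],rc[0],1.]); d=np.array([d[0],-d[1],-d[2]])
    return T[:3,3],T[:3,:3]@d
def atz(f,rc,z):
    o,d=ray(f,rc); return o+d*(z-o[2])/d[2]
E
python3 - <<'E'
from h import *
for c in ("scene","top"):
    f=cams.grab_frame(c); save(f,c+"0"); print(c,[k for k in f])
    for n in ("inch_top",):
        for r in cams.tip_of(c,n): print(n,r["p"],r["centre"],atz(f,r["centre"],.074))
    for n in ("inch","fan","lamp"):
        for r in cams.trace(c,n): print(n,r["p"],r["extent"])
s=sense();print(s["t"],s["tcp_pos"],s["tool_rot"],s["force"])
E
```

```text
pics
scene ['pixels', 'camera_matrix', 'T']
inch_top 0.9 [341.8, 261.0] [ 0.63965576 -0.12884542  0.074     ]
inch_top 0.85 [208.1, 129.8] [ 0.29229578 -0.23871879  0.074     ]
inch_top 0.69 [280.3, 142.7] [ 0.45433967 -0.25953882  0.074     ]
inch_top 0.56 [254.6, 230.1] [ 0.47625465 -0.10937914  0.074     ]
inch 0.88 [130.1, 269.0, 156.2, 293.5]
inch 0.78 [242.1, 329.4, 272.3, 358.0]
inch 0.62 [118.1, 197.4, 140.1, 219.7]
inch 0.57 [218.7, 249.4, 241.5, 265.3]
fan 0.68 [301.7, 221.4, 318.9, 239.2]
lamp 0.73 [384.9, 210.0, 406.7, 234.9]
top ['pixels', 'camera_matrix', 'T']
inch_top 0.89 [212.5, 423.3] [ 0.44712109 -0.25763549  0.074     ]
inch_top 0.76 [197.2, 338.6] [ 0.47738166 -0.10466399  0.074     ]
inch_top 0.75 [115.3, 351.5] [ 0.6295595  -0.13262881  0.074     ]
inch_top 0.62 [306.1, 415.4] [ 0.28043706 -0.23602143  0.074     ]
inch 0.89 [329.0, 186.0, 352.2, 206.6]
inch 0.89 [412.7, 204.6, 436.1, 221.8]
inch 0.88 [341.7, 99.4, 361.5, 125.8]
inch 0.64 [403.3, 291.0, 426.6, 318.1]
fan 0.72 [243.4, 186.8, 267.5, 208.5]
lamp 0.91 [161.2, 151.6, 183.0, 174.3]
0.5 [ 0.1785364  -0.54651012  0.21452558] [ 0.11117769 -0.11118989  0.69835835 -0.69826352] [ 0.19700541  0.41584791 -0.2078389 ]
```

View pics/scene0.png

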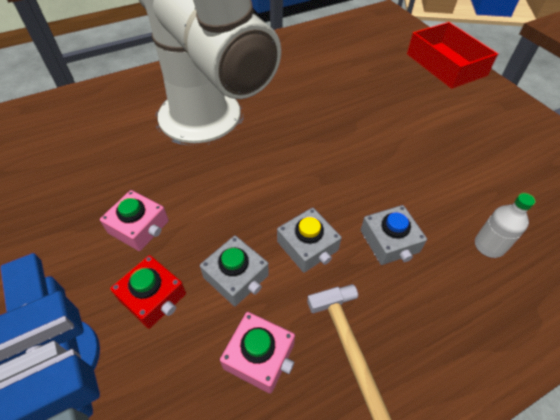

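View pics/top0.png

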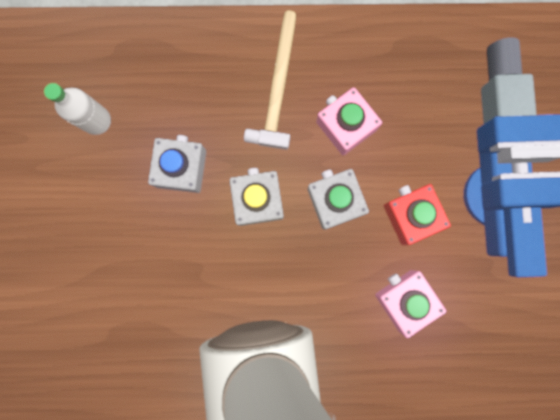

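The scene shows three grey boxes. The green one is at about row 260, col 233 in "scene" and row 197, col 340 in "top". The other three green buttons sit on pink or red boxes, so they are decoys. The two cameras agree on the grey box to about 4 mm. I'll refine that position and move above it with the fingers closed.

Run:
```python
from h import *
R=[]
for c,(r0,c0) in (("scene",(260,233)),("top",(197,340))):
    f=cams.grab_frame(c)
    hsv=cv2.cvtColor(f["pixels"],cv2.COLOR_RGB2HSV)
    m=((hsv[...,0]>45)&(hsv[...,0]<85)&(hsv[...,1]>110)&(hsv[...,2]>60)).astype(np.uint8)
    n,l,st,ce=cv2.connectedComponentsWithStats(m)
    k=l[r0,c0]; print(c,st[k],ce[k],atz(f,ce[k][::-1],.070))
    t=min(cams.tip_of(c,"inch_top"),key=lambda r:np.hypot(r["centre"][0]-r0,r["centre"][1]-c0))
    print(t); R.append(ray(f,t["centre"]))
A=np.zeros((3,3));b=np.zeros(3)
for o,d in R:
    d=d/np.linalg.norm(d);P=np.eye(3)-np.outer(d,d);A+=P;b+=P@o
print("tri",np.linalg.solve(A,b))
q=sense()["tool_rot"]
claw.command_gripper(0.0)
p=[.477,-.107,.15]
print(planner.solve_ik(p,q),planner.solve_ik([.477,-.107,.06],q))
arm.movep(p,q)
s=sense();print(s["t"],s["tcp_pos"],s["force"],s["finger_gap"],s["joints"])
for c in ("scene","top"): save(cams.grab_frame(c),c+"1")
```

```text
scene [221 248  24  22 419] [232.39140811 258.25536993] [ 0.48259918 -0.10815826  0.07      ]
{'centre': [256.8, 230.1], 'p': 0.94}
top [     0      0    560    420 235043] [279.65137868 209.57890684] [0.45684973 0.0026995  0.07      ]
{'centre': [111.4, 351.8], 'p': 0.82}
tri [ 0.57659651 -0.12009029  0.22846907]
[-4.68429086e-01 -6.39515428e-03  1.90354131e+00 -5.04670306e-05
  1.24439932e+00  7.86605960e-01] [-4.68429086e-01  1.21599394e-01  1.96788926e+00 -5.50438660e-05
  1.05205682e+00  7.86617068e-01]
3.9833 [ 0.47711336 -0.10787113  0.15020697] [ 0.25672134  1.11161785 -0.05042838] 0.0002447810100632134 [-4.69812024e-01 -6.21773464e-03  1.90293049e+00 -2.80340897e-04
  1.24430780e+00  7.86430930e-01]
```

View pics/scene1.png

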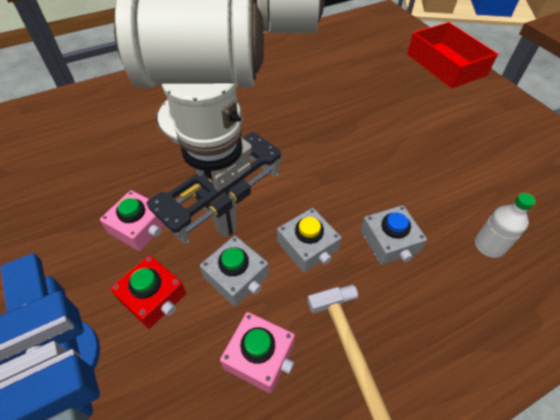

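View pics/top1.png

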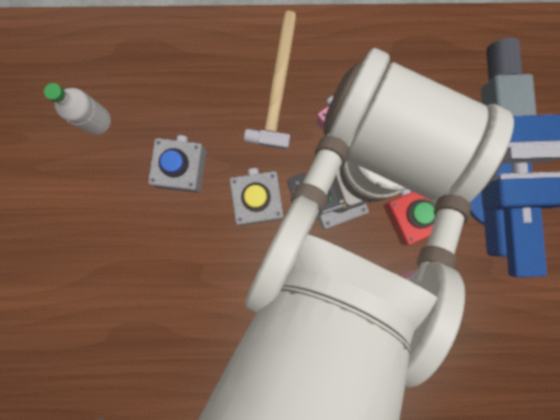

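The fingertips hang over the grey green-button box (tip at about row 235, col 230 in "scene"), clear of everything. Next I descend in small steps, watching the force.

Run:
```python
from h import *
x,y=.477,-.107
arm.line_to([x,y,.080]); f0=sense()["force"][2]
z=.076; 
while z>=.060:
    arm.line_to([x,y,z],vel=.04)
    s=sense(); F=s["force"][2]-f0
    print(round(s["t"],2),round(z,4),s["tcp_pos"].round(4) if hasattr(s["tcp_pos"],"round") else s["tcp_pos"],round(F,2))
    if F>9: break
    z-=.001 if z<.069 else .002
t0=sense()["t"]
save(cams.grab_frame("scene"),"scene2")
arm.wait(0.5); s=sense(); print(s["t"],s["tcp_pos"],s["force"])
```

```text
4.95 0.076 [ 0.4774 -0.1072  0.0766] -1.25
5.2 0.074 [ 0.4772 -0.1071  0.0743] 1.2
5.45 0.072 [ 0.4772 -0.1071  0.0721] 1.91
5.7 0.07 [ 0.4772 -0.1071  0.0701] 2.23
5.95 0.068 [ 0.4771 -0.1071  0.068 ] 3.61
6.2 0.067 [ 0.4772 -0.1071  0.0671] 3.46
6.45 0.066 [ 0.4772 -0.1071  0.0663] 5.63
6.7 0.065 [ 0.4772 -0.1071  0.0662] 12.9
7.25 [ 0.47724793 -0.10709069  0.06620915] [-4.55035222  1.5596045  13.35839372]
```

View pics/scene2.png

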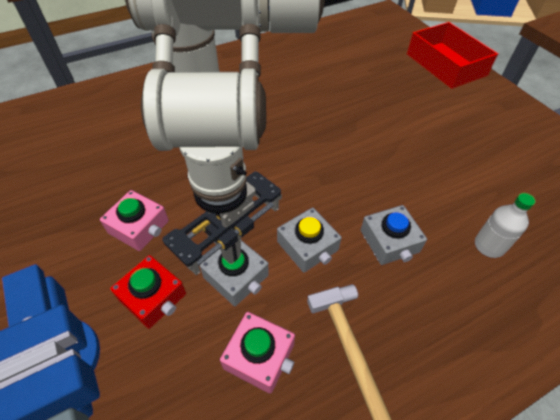

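The button is at its stop: the tip is at z = 0.0662 and the force has risen sharply to 13 N. In "scene" the fingers are on the green cap (row 260, col 233), and the vice jaw gap at about (355, 40) has closed. I'll hold it and then release.

Run:
```python
from h import *
for i in range(5):
    arm.wait(1.0); s=sense(); print(round(s["t"],2),s["tcp_pos"][2],s["force"][2])
arm.line_to([.477,-.107,.15],vel=.1)
arm.wait(.5)
s=sense(); print(s["t"],s["tcp_pos"],s["force"])
save(cams.grab_frame("scene"),"scene3")
```

```text
8.25 0.06620736564854797 12.716855642551188
9.25 0.06617259234456141 12.577735416475315
10.25 0.06619564647954873 13.04168704305899
11.25 0.06620027971007816 12.690394808785982
12.25 0.06619884949140482 12.51623929988241
13.75 [ 0.47696198 -0.10699126  0.14994415] [-0.18746153 -0.12632564  0.16703527]
```

View pics/scene3.png

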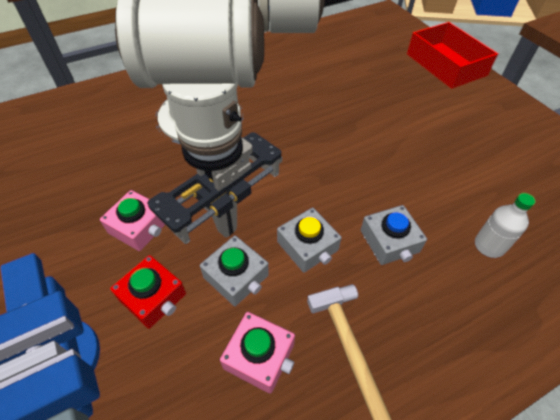

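The green cap is back up (row 258, col 233), and the vice jaw gap at about (345, 40) is open as before. Nothing else has moved and the arm is clear.

```bash
python3 -c "
from h import *
ticket.close_job(); print(sense()['t'])"
```

```text
the job is handed in; nothing more can be done
the job is handed in; nothing more can be done
```

I pressed the green button on the grey box fully down with closed fingers and held it without a break for about 5.5 s. I then let go, raised the arm clear, and handed the job in just after t = 13.8 s.

**While held:** the fingertips stayed at z = 0.0662 (about 7.8 mm down, at the stop) with a steady 12.5–13.4 N. The scene picture showed the vice closed.

**After release:** the force was back to about 0, and the scene picture showed the cap up and the vice open. The arm never went to the yellow or blue button or to the pink and red look-alikes, and all of them looked undisturbed.

**Checks that failed or disagreed:**
- My second attempt to measure the button's position failed. The network missed the right button in the top view and reported a look-alike, and my colour mask failed there.
- I used the first measurement instead, where the two cameras agreed to within about 4 mm. The contact height and the picture during the hold confirmed it.

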